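# Stop the bead lathe rocking

### The job

The little bead lathe rocks on its base board because one of its four foot ends is loose. Press down on the red foot ends one after another until you find the one that rocks, then press down the yellow shim tab that sticks out from under that foot end until it lies flat, and let go. Leave the other three tabs up, do not shove or lift the lathe or pick anything up, and leave the things around it alone.

Things in the scene. Friction and masses are not known exactly. Their poses are not given: they have to be found in the camera images.
- board: Plywood base board 260 x 390 x 12 mm, fixed to the table. Origin: centre of its underside, at table height; x away from the robot, y to the robot's left, z up (yaw within 0.2 rad). The lathe stands over its middle, axes alike. Under each foot end lies a steel shim with a yellow tab (26 wide, 42 long) sticking out towards the board's -y, its free end sloping up. All four look alike.
- lathe: Bead lathe, 3 kg, loose on the shims: bed along y (50 x 270 mm) on two red cross feet at y = +115 and -115 mm, each 190 (along x) x 36 x 16 mm; grey motor, red head- and tailstock. Origin: centre of the feet's underside, 24 mm above the table; x, y, z as the board; machine top 87 mm above the table. With its loose end pressed it tips up to 0.05 rad about a diagonal, and springs back.
- foot_fl (a point): Top of the lathe's front left foot end, straight above its shim: where to press to try it (x -75, y 115 mm in the lathe's frame, 40 mm above the table). Flat red area 36 x 36 mm. One of the four ends, another each time, is loose: it starts to give at 5 to 8 N, sinks 3 to 5 mm under 11 to 15 N and springs back; the others give less than 1 mm.
- foot_fr (a point): Top of the lathe's front right foot end, straight above its shim: where to press to try it (x -75, y -115 mm in the lathe's frame, 40 mm above the table). Flat red area 36 x 36 mm. One of the four ends, another each time, is loose: it starts to give at 5 to 8 N, sinks 3 to 5 mm under 11 to 15 N and springs back; the others give less than 1 mm.
- foot_bl (a point): Top of the lathe's back left foot end, straight above its shim: where to press to try it (x 75, y 115 mm in the lathe's frame, 40 mm above the table). Flat red area 36 x 36 mm. One of the four ends, another each time, is loose: it starts to give at 5 to 8 N, sinks 3 to 5 mm under 11 to 15 N and springs back; the others give less than 1 mm.
- foot_br (a point): Top of the lathe's back right foot end, straight above its shim: where to press to try it (x 75, y -115 mm in the lathe's frame, 40 mm above the table). Flat red area 36 x 36 mm. One of the four ends, another each time, is loose: it starts to give at 5 to 8 N, sinks 3 to 5 mm under 11 to 15 N and springs back; the others give less than 1 mm.
- tab_fl (a point): Fixed point over the front left foot end's tab, where to press it: x -75, y 65 mm in the board's frame, 29 mm above the table. The standing tab's top is here 24 to 29 mm above the table, flat 17.5 mm. It hinges 30 mm to the +y of this point, takes 5 to 6 N to move, stays where it is left and stops by itself when flat; 12 to 20 N at the end is fine.
- tab_fr (a point): Fixed point over the front right foot end's tab, where to press it: x -75, y -165 mm in the board's frame, 29 mm above the table. The standing tab's top is here 24 to 29 mm above the table, flat 17.5 mm. It hinges 30 mm to the +y of this point, takes 5 to 6 N to move, stays where it is left and stops by itself when flat; 12 to 20 N at the end is fine.
- tab_bl (a point): Fixed point over the back left foot end's tab, where to press it: x 75, y 65 mm in the board's frame, 29 mm above the table. The standing tab's top is here 24 to 29 mm above the table, flat 17.5 mm. It hinges 30 mm to the +y of this point, takes 5 to 6 N to move, stays where it is left and stops by itself when flat; 12 to 20 N at the end is fine.
- tab_br (a point): Fixed point over the back right foot end's tab, where to press it: x 75, y -165 mm in the board's frame, 29 mm above the table. The standing tab's top is here 24 to 29 mm above the table, flat 17.5 mm. It hinges 30 mm to the +y of this point, takes 5 to 6 N to move, stays where it is left and stops by itself when flat; 12 to 20 N at the end is fine.
- tab_a (a joint): Angle of one of the four yellow tabs, rad (the letter does not tell at which foot end it is): 0 fully up, 0.35 flat; starts between 0 and 0.06.
- tab_b (a joint): Angle of one of the four yellow tabs, rad (the letter does not tell at which foot end it is): 0 fully up, 0.35 flat; starts between 0 and 0.06.
- tab_c (a joint): Angle of one of the four yellow tabs, rad (the letter does not tell at which foot end it is): 0 fully up, 0.35 flat; starts between 0 and 0.06.
- tab_d (a joint): Angle of one of the four yellow tabs, rad (the letter does not tell at which foot end it is): 0 fully up, 0.35 flat; starts between 0 and 0.06.
- spool: Brass bobbin, 24 mm across, 26 mm tall, standing on the board in front of the bed, between the cross feet. Origin: centre of its underside. Leave it alone.
- jar: Small closed amber jar, 48 mm across, 58 mm tall, on the table beyond the board. Origin: centre of its underside. Leave it alone.
- brush: Brush, 150 mm long, lying on the table beyond the board. Origin: under its middle. Leave it alone.

How it is judged:
By the outcome, as a careful person would: the job done as asked, in the order asked, and still so for the second after the job is handed in, with the robot touching nothing.
It also fails if it takes over 64 s, if anything falls off the work surface, if the arm or the gripper's body presses on something with over 40 N, if the wrist force passes 120 N, or if a joint passes its speed limit or range.

### The arm

A 6-joint arm with a two-finger parallel gripper is mounted at the origin on the work surface. World frame = base frame: x ahead of the robot, y to its left, z up, the work surface at z = 0. Lengths are in m, angles in degrees, forces in N, time in s.
With the tool pointing down it reaches from about 0.2 to 0.875 m from the base axis. Payload 3.4 kg.
Tool frame: the origin (TCP) lies on the centre line of the jaws, within the pads' length; the fingertips stand finger_overhang ahead of it and the grasp point (between the pads) lies 3 mm ahead of it (finger_overhang is the distance from the TCP to the fingertips, in m); x points along the fingers, y is the direction in which the jaws open and shut, and the axes are right-handed (so a half turn about x gives the same grasp; the last joint's range is limited). The gripper opens to 94 mm and grips with 3 to 60 N. Pads are 16 mm wide; open, the fingers measure 119 mm over their backs; the gripper's body (75 mm by 177 mm) begins 78 mm behind the grasp point.
Start: joints at [69.041, 15.808, 86.224, -0, 77.962, -6.933], TCP at [0.139, 0.558, 0.227] pointing down, gripper open.
Joint ranges: [-165.64, 165.64], [-43.16, 119.46], [12.63, 154.43], [-67.54, 247.53], [6.08, 155.33], [-154.97, 154.97]. Speed limits (degrees/s): [147.25, 147.25, 180, 180, 180, 180].

### API

Orientations are given as a 3x3 rotation matrix whose columns are the frame's x, y, z axes.
In Python, from station import * gives the robot as it stands.
- The arm moves only by the tool apply_moves, never from a script. Its argument "commands" is one flat list of numbers, 7 for each row, row after row: the turn, a rotation vector about the tool's x, y, z in rad, then the shift along the tool's x, y, z in mm, then the finger opening in mm, from 0 to 94. A call has 1 to 12 rows; each row shifts and turns the commanded pose from where the row before left it, along the tool's axes as they then stand; what a row does not reach is not made up. A row lasts 1/8 s, in which the tool goes at most 62.5 mm and 10.7 degrees, less where a joint would pass 70% of its speed; a pose out of reach is approached as far as the arm can. A call is refused whole if a number of a shift passes 62.5 or a number of a turn 0.188, either way. A call with a gripper value outside its range is refused whole. The fingers move at their own pace and stop on an object; "force" is the grip in N (left out, the last holds). Time passes only in rows, so rows that do not move let the fingers close. It gives the time, the measured TCP pose, the force and the opening at its end, in the units of the state.
- get_state(): the state, without advancing time (a new reading comes with each control period).
- get_image(name): name is "scene" or "top"; returns a dict with "frame" (480x640x3 uint8, red, green, blue), "camera_matrix" (3x3 intrinsics, pixels), "extrinsics" (4x4, takes a point from camera to world coordinates). Camera axes: x right, y up, looking along -z (the intrinsics and any distortion apply to the point x, -y, -z); pixel columns grow to the right and rows downward; lengths in m; the calibration is good to about 2 mm. A picture is of the moment at which its call begins. There is no depth.
- hand_in(): hands the job in, once; it reports no verdict.
Trained networks look in the newest picture that a camera, given by its name, has taken for a name from the list of things; names that differ only in an ending like _2 or _b are one class to them, and where a whole thing is asked for, a point or a joint stands for the part that bears it (a point fixed in the world has none). Each returns a list of dicts, best first, with "p" (0 to 1); they miss things now and then, are a little off and sometimes report something else, mostly with a low value. They report only what shows in the picture. A call takes as long as a camera call.
- look_for(target, camera): "box" ([left, top, right, bottom] in pixels, round what is visible of it).
- cut_out(target, camera): "mask" (480x640 bool, what is visible of it) and "box" ([left, top, right, bottom] in pixels, round what is visible of it).
- place_of(target, camera): "uv" ([column, row] in pixels: a listed point, or the origin of a listed thing).
The state is a dict: "clock": time; "q": joint angles; "dq": joint speeds; "joint_efforts": joint torques, N m; "eef_pos": TCP position; "tool_rot": TCP orientation; "ft_force": force on the tool from outside, world axes, zero at the start; "wrist_torque": the same for the moment, N m; "gripper_width": opening from 0.0 (shut) to 1.0 (fully open).
Only numpy, scipy, OpenCV 4.12 (cv2) and the standard library are available. Lean on these libraries where they do the work, as an engineer would, in place of code of your own. Each camera call takes 0.05 s, during which the arm holds its last target.

## Working session

There is one attempt and no reset: what is moved stays moved. The work goes in short steps, Python scripts to look and compute and a tool call to move; the robot and the scene stay as the last step left them, time stands still between calls to the robot, and variables do not carry over. Pictures are saved under pics/ and viewed, and the job is handed in when it is done.

Besides the shell and the picture viewer there is one more tool, called after "Emit:" by a JSON object that holds its "api" and its "payload". apply_moves: Moves the arm, as the interface text tells. Its arguments: {"type":"object","properties":{"commands":{"type":"array"},"force":{"type":"number"}},"required":["commands"]}

```bash
mkdir -p pics; ls
cat > h.py <<'E'
from station import *
import numpy as np, cv2
def ray(im,uv):
    K=im["camera_matrix"];E=np.array(im["extrinsics"])
    d=np.linalg.inv(K)@np.array([uv[0],uv[1],1.]); d=E[:3,:3]@np.array([d[0],-d[1],-d[2]])
    return E[:3,3],d
def at_z(im,uv,z):
    o,d=ray(im,uv); return o+d*(z-o[2])/d[2]
def proj(im,P):
    E=np.array(im["extrinsics"]);p=E[:3,:3].T@(np.asarray(P)-E[:3,3]);q=im["camera_matrix"]@np.array([p[0],-p[1],-p[2]]);return q[:2]/q[2]
E
python3 - <<'E'
from h import *
s=get_state()
print({k:np.round(v,3).tolist() for k,v in s.items()})
import station; print([n for n in dir(station) if not n.startswith('_')])
for c in("scene","top"):
    im=get_image(c); cv2.imwrite(f"pics/{c}0.png",im["frame"][:,:,::-1]); print(im.keys(),np.round(im["extrinsics"],3).tolist(),im["camera_matrix"])
    for t,z in [("foot_fl",.04),("foot_fr",.04),("foot_bl",.04),("foot_br",.04),("tab_fl",.029),("tab_fr",.029),("tab_bl",.029),("tab_br",.029),("board",0),("lathe",.024)]:
        for r in place_of(t,c)[:1]: print(c,t,round(r["p"],2),np.round(r["uv"],1),np.round(at_z(im,r["uv"],z),4))
E
```

```text
pics
{'clock': 0.0, 'q': [69.04, 15.847, 86.294, -0.0, 77.963, -6.933], 'dq': [-0.041, 0.013, 0.037, 0.127, -0.073, -0.03], 'joint_efforts': [-0.0, -40.458, -23.722, 0.07, 0.035, -0.0], 'eef_pos': [0.139, 0.557, 0.227], 'tool_rot': [[-0.001, 0.242, 0.97], [-0.002, 0.97, -0.242], [-1.0, -0.002, -0.0]], 'ft_force': [-0.399, -0.419, 0.013], 'wrist_torque': [0.013, -0.053, 0.003], 'gripper_width': 1.0}
['Unreachable', 'cut_out', 'finger_overhang', 'get_image', 'get_state', 'hand_in', 'look_for', 'place_of']
dict_keys(['frame', 'camera_matrix', 'extrinsics']) [[-0.727, -0.481, 0.49, 0.964], [0.687, -0.513, 0.515, 0.44], [0.004, 0.711, 0.703, 0.573], [0.0, 0.0, 0.0, 1.0]] [[541.97533659   0.         317.9724965 ]
 [  0.         541.97533659 249.75844188]
 [  0.           0.           1.        ]]
scene foot_fl 0.78 [375.3 220.2] [0.4882 0.0626 0.04  ]
scene foot_fr 0.87 [264.6 157.4] [ 0.5063 -0.1729  0.04  ]
scene foot_bl 0.67 [308.5 274.5] [0.6343 0.0753 0.04  ]
scene foot_br 0.92 [189.3 201.7] [ 0.6648 -0.1613  0.04  ]
scene tab_fr 0.76 [245.5 154.8] [ 0.5161 -0.2142  0.029 ]
scene tab_
[... 247 characters left out ...]
999, 0.003, 0.039, 0.066], [0.039, 0.155, 0.987, 0.895], [0.0, 0.0, 0.0, 1.0]] [[623.21390853   0.         316.00975781]
 [  0.         623.21390853 237.41067263]
 [  0.           0.           1.        ]]
top foot_fl 0.72 [293.9 310. ] [0.4878 0.0625 0.04  ]
top foot_fr 0.86 [461.1 289.9] [ 0.5151 -0.1686  0.04  ]
top foot_bl 0.65 [281.6 203.3] [0.6361 0.0801 0.04  ]
top foot_br 0.87 [446.6 184.3] [ 0.6649 -0.1538  0.04  ]
top tab_fl 0.69 [329.9 306.7] [0.4927 0.0127 0.029 ]
top tab_fr 0.93 [492.2 289.1] [ 0.517  -0.2158  0.029 ]
top tab_bl 0.81 [317.8 202.9] [0.6393 0.0289 0.029 ]
top tab_br 0.97 [476.9 186.4] [ 0.6648 -0.2006  0.029 ]
top lathe 0.57 [367.5 247.7] [ 0.576  -0.0415  0.024 ]
```

View pics/scene0.png

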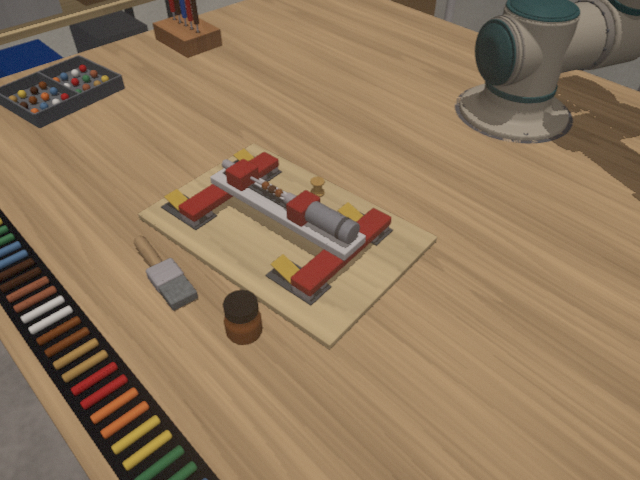

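View pics/top0.png

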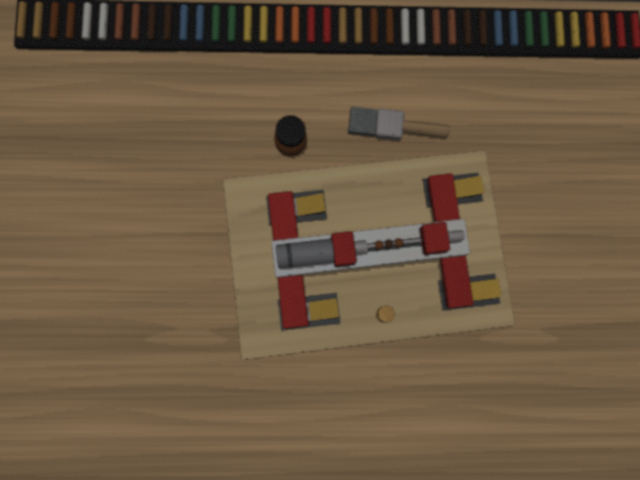

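Run:
```python
from h import *
P={"fl":(-.075,.115),"fr":(-.075,-.115),"bl":(.075,.115),"br":(.075,-.115)}
T={"fl":(-.075,.065),"fr":(-.075,-.165),"bl":(.075,.065),"br":(.075,-.165)}
from scipy.optimize import least_squares
obs=[]
for c in("scene","top"):
    im=get_image(c)
    for k in P:
        for t,z,D in(("foot_",.04,P),("tab_",.029,T)):
            r=place_of(t+k,c)
            if r and r[0]["p"]>.5: obs.append((im,r[0]["uv"],D[k],z,c+t+k))
def W(x,p,z):
    c,s=np.cos(x[2]),np.sin(x[2]);return np.array([x[0]+c*p[0]-s*p[1],x[1]+s*p[0]+c*p[1],z])
f=lambda x:np.concatenate([proj(o[0],W(x,o[2],o[3]))-o[1] for o in obs])
for lab in ("foot","tab","_"):
    S=obs; obs=[o for o in S if lab in o[4]]
    r=least_squares(f,[.576,-.043,-.1],loss="soft_l1");print(lab,r.x);
    if lab=="_":print([(o[4],np.round(v,1).tolist()) for o,v in zip(obs,f(r.x).reshape(-1,2))])
    obs=S
for k in P:print(k,W(r.x,P[k],.04),W(r.x,T[k],.029))
print(finger_overhang)
for c in("scene","top"):
    im=get_image(c);f=im["frame"][:,:,::-1].copy()
    for k in P:
        for p,z in((P[k],.04),(T[k],.029)): cv2.drawMarker(f,tuple(int(round(v)) for v in proj(im,W(r.x,p,z))),(255,255,0),0,6)
        for a,b in((-.018,-.018),(.018,-.018),(.018,.018),(-.018,.018)):
            cv2.circle(f,tuple(int(round(v)) for v in proj(im,W(r.x,(P[k][0]+a,P[k][1]+b),.04))),1,(0,255,0),-1)
    for a,b in((-.13,-.195),(.13,-.195),(.13,.195),(-.13,.195)):
        cv2.circle(f,tuple(int(round(v)) for v in proj(im,W(r.x,(a,b),.012))),2,(255,0,255),-1)
    cv2.imwrite(f"pics/{c}1.png",f)
```

```text
foot [ 0.57373503 -0.04626936  0.10947616]
tab [ 0.57108062 -0.04444465  0.12156132]
_ [ 0.57261373 -0.04554472  0.11417983]
[('scenefoot_fl', [0.2, 1.7]), ('scenetab_fl', [0.9, 2.1]), ('scenefoot_fr', [-0.2, 3.0]), ('scenetab_fr', [-0.4, 0.2]), ('scenefoot_bl', [2.0, 0.4]), ('scenefoot_br', [3.6, 0.7]), ('scenetab_br', [-1.9, 0.4]), ('topfoot_fl', [0.3, -0.4]), ('toptab_fl', [-0.4, -0.1]), ('topfoot_fr', [0.2, 0.8]), ('toptab_fr', [3.0, -0.1]), ('topfoot_bl', [2.2, 2.4]), ('toptab_bl', [2.6, -1.9]), ('topfoot_br', [-1.4, 1.0]), ('toptab_br', [1.0, -0.0])]
fl [0.48499992 0.06016157 0.04      ] [0.49069651 0.01048715 0.029     ]
fr [ 0.51120425 -0.16834079  0.04      ] [ 0.51690085 -0.21801522  0.029     ]
bl [0.6340232  0.07725136 0.04      ] [0.6397198  0.02757693 0.029     ]
br [ 0.66022754 -0.15125101  0.04      ] [ 0.66592413 -0.20092544  0.029     ]
0.022
```

View overlay.

View pics/top1.png

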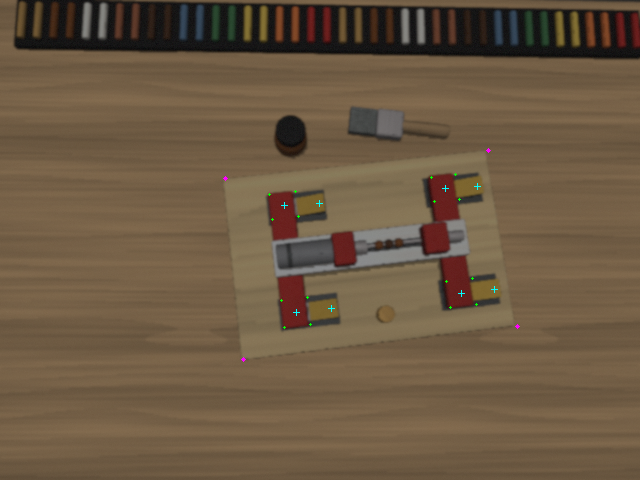

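View pics/scene1.png

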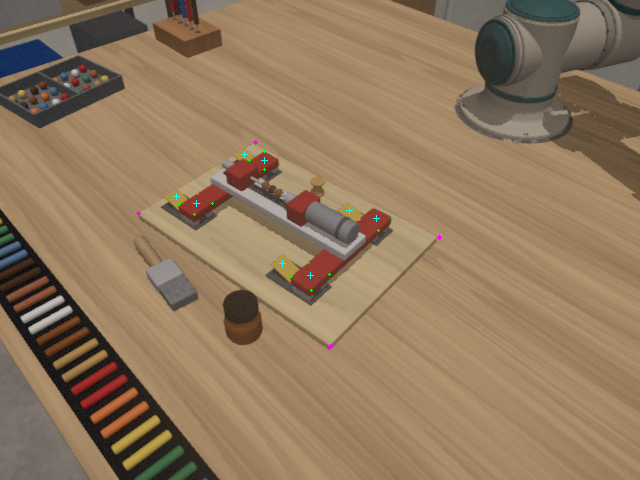

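The overlay agrees within about 3 px. In the top view fl is at (296,312), fr (461,293), bl (284,205) and br (446,188). Next: shut the fingers, turn to the board's axes and go above foot_fl.

Emit:
{"api": "apply_moves", "payload": {"commands": [-0.179,0,0,0,0,0,0,-0.179,0,0,0,0,0,0,0,0,0,0,-53.3,28.7,0,0,0,0,0,-53.3,28.7,0,0,0,0,0,-53.3,28.7,0,0,0,0,0,-53.3,28.7,0,0,0,0,0,-53.3,28.7,0,0,0,0,0,-53.3,28.7,0,0,0,0,0,-53.3,28.7,0,0,0,0,0,-53.3,28.7,0,0,0,0,0,-53.3,28.7,0,0,0,0,0,-53.3,28.7,0], "force": 20}}

```text
clock: 3.6
eef_pos: [0.4858, 0.0589, 0.2278]
tool_rot: [[0.001, -0.112, 0.994], [0.001, 0.994, 0.112], [-1.0, 0.0, 0.001]]
ft_force: [0.5, 0.2, 0.0]
gripper_width: 0.005
```

```bash
cat > st.py <<'E'
from h import *
s=get_state();X=np.array([.5726,-.0455]);a=.1142
c,n=np.cos(a),np.sin(a);p=np.array(s["eef_pos"]);d=p[:2]-X
print("t",round(s["clock"],2),"p",np.round(p,4),"board mm",np.round(1000*np.array([c*d[0]+n*d[1],-n*d[0]+c*d[1]]),1),"tip z",round(1000*p[2]-22,1),"F",np.round(s["ft_force"],1),"w",round(s["gripper_width"],3),"yaw",np.round(np.array(s["tool_rot"])[:,1],3))
E
python3 st.py
```

```text
t 3.6 p [0.4858 0.0589 0.2278] board mm [-74.4 113.6] tip z 205.8 F [0.5 0.2 0. ] w 0.005 yaw [-0.112  0.994  0.   ]
```

Emit:
{"api": "apply_moves", "payload": {"commands": [0,0,0,60,0,0,0,0,0,0,60,0,0,0,0,0,0,35,1.5,0,0,0,0,0,0,0,0,0,0,0,0,0,0,0,0]}}

```text
clock: 4.22
eef_pos: [0.4859, 0.0622, 0.0738]
tool_rot: [[0.003, -0.113, 0.994], [0.0, 0.994, 0.113], [-1.0, -0.0, 0.003]]
ft_force: [0.3, -0.0, -0.5]
gripper_width: 0.009
```

```bash
python3 st.py
python3 - <<'E'
from h import *
for c in("scene","top"):
    f=get_image(c)["frame"][:,:,::-1]
    f=f[130:330,130:450] if c=="scene" else f[130:370,200:530]
    cv2.imwrite(f"pics/{c}2.png",cv2.resize(f,None,fx=2,fy=2))
E
```

```text
t 4.22 p [0.4859 0.0622 0.0738] board mm [-73.8 116.9] tip z 51.8 F [ 0.3 -0.  -0.5] w 0.009 yaw [-0.113  0.994 -0.   ]
```

View pics/scene2.png

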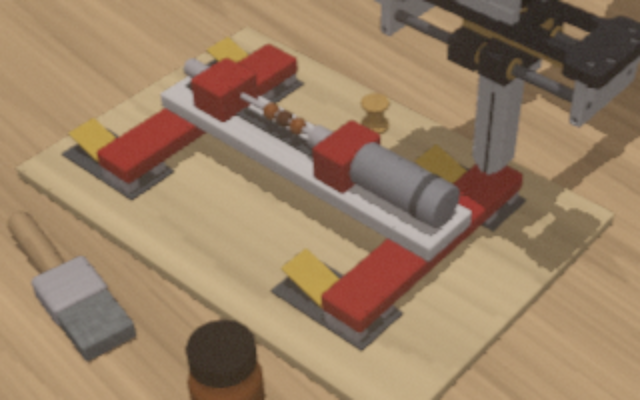

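The closed fingertips (picture about (495,170)) hang just over the front-left foot end. Pressing down in small steps.

Emit:
{"api": "apply_moves", "payload": {"commands": [0,0,0,5,0,0,0,0,0,0,5,0,0,0,0,0,0,0,0,0,0]}}

```text
clock: 4.7
eef_pos: [0.4845, 0.0622, 0.0623]
tool_rot: [[-0.0, -0.113, 0.994], [0.0, 0.994, 0.113], [-1.0, 0.0, -0.0]]
ft_force: [-0.3, 1.5, -0.1]
gripper_width: 0.004
```

Emit:
{"api": "apply_moves", "payload": {"commands": [0,0,0,1,0,0,0,0,0,0,0,0,0,0]}}

```text
clock: 4.95
eef_pos: [0.4845, 0.0623, 0.0619]
tool_rot: [[-0.0, -0.113, 0.994], [0.0, 0.994, 0.113], [-1.0, 0.0, 0.0]]
ft_force: [-0.9, 0.3, 5.1]
gripper_width: 0.004
```

Emit:
{"api": "apply_moves", "payload": {"commands": [0,0,0,1,0,0,0,0,0,0,0,0,0,0]}}

```text
clock: 5.2
eef_pos: [0.4845, 0.0623, 0.0611]
tool_rot: [[-0.0, -0.113, 0.994], [0.0, 0.994, 0.113], [-1.0, 0.0, 0.0]]
ft_force: [-1.7, 0.3, 5.9]
gripper_width: 0.008
```

Emit:
{"api": "apply_moves", "payload": {"commands": [0,0,0,1,0,0,0,0,0,0,0,0,0,0]}}

```text
clock: 5.45
eef_pos: [0.4843, 0.0624, 0.0602]
tool_rot: [[-0.0, -0.113, 0.994], [0.0, 0.994, 0.113], [-1.0, 0.0, -0.0]]
ft_force: [-1.9, 0.7, 8.2]
gripper_width: 0.003
```

Emit:
{"api": "apply_moves", "payload": {"commands": [0,0,0,1,0,0,0,0,0,0,0,0,0,0]}}

```text
clock: 5.7
eef_pos: [0.4843, 0.0624, 0.0593]
tool_rot: [[-0.0, -0.113, 0.994], [0.0, 0.994, 0.113], [-1.0, 0.0, -0.0]]
ft_force: [-2.3, 0.9, 8.8]
gripper_width: 0.004
```

Emit:
{"api": "apply_moves", "payload": {"commands": [0,0,0,1,0,0,0,0,0,0,0,0,0,0]}}

```text
clock: 5.95
eef_pos: [0.4842, 0.0624, 0.0583]
tool_rot: [[-0.0, -0.113, 0.994], [0.0, 0.994, 0.113], [-1.0, 0.0, -0.0]]
ft_force: [-2.5, 0.2, 9.9]
gripper_width: 0.005
```

Emit:
{"api": "apply_moves", "payload": {"commands": [0,0,0,1,0,0,0,0,0,0,0,0,0,0]}}

```text
clock: 6.2
eef_pos: [0.4841, 0.0625, 0.0578]
tool_rot: [[-0.0, -0.113, 0.994], [0.0, 0.994, 0.113], [-1.0, 0.001, -0.0]]
ft_force: [-3.7, 1.4, 13.3]
gripper_width: 0.006
```

```bash
python3 st.py
python3 - <<'E'
from h import *
for c in("scene",):
    f=get_image(c)["frame"][:,:,::-1]
    f=f[130:330,130:450]
    cv2.imwrite(f"pics/{c}3.png",cv2.resize(f,None,fx=2,fy=2))
E
```

```text
t 6.2 p [0.4841 0.0625 0.0578] board mm [-75.6 117.3] tip z 35.8 F [-3.7  1.4 13.3] w 0.006 yaw [-0.113  0.994  0.001]
```

View pics/scene3.png

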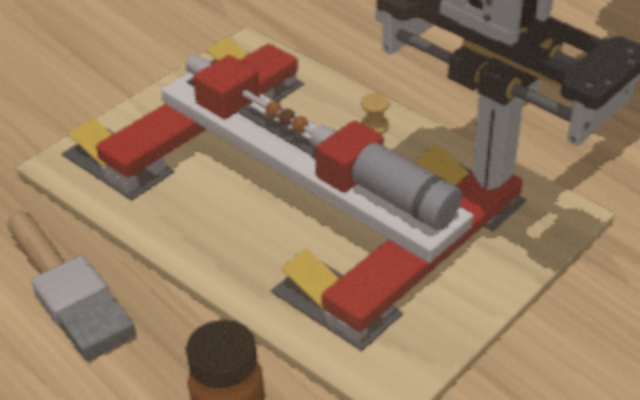

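foot_fl sank 4.3 mm at 13 N, so it is the loose end. Releasing and going over tab_fl.

Emit:
{"api": "apply_moves", "payload": {"commands": [0,0,0,-2,0,0,0,0,0,0,-3,0,0,0,0,0,0,-5,0,0,0,0,0,0,-20,0,0,0,0,0,0,0,-26,0,0,0,0,0,0,-26,0,0,0,0,0,0,0,0,0,0,0,0,0,0,0,0]}}

```text
clock: 7.25
eef_pos: [0.4902, 0.011, 0.0863]
tool_rot: [[-0.001, -0.112, 0.994], [0.001, 0.994, 0.112], [-1.0, 0.001, -0.0]]
ft_force: [-1.2, -0.3, -0.3]
gripper_width: 0.006
```

```bash
python3 st.py
python3 - <<'E'
from h import *
for c in("scene","top"):
    im=get_image(c);f=im["frame"][:,:,::-1].copy()
    cv2.drawMarker(f,tuple(int(round(v)) for v in proj(im,(.490,.0107,.029))),(255,255,0),0,5)
    f=f[130:330,130:450] if c=="scene" else f[130:370,200:530]
    cv2.imwrite(f"pics/{c}4.png",cv2.resize(f,None,fx=2,fy=2))
E
```

```text
t 7.25 p [0.4902 0.011  0.0863] board mm [-75.5  65.5] tip z 64.3 F [-1.2 -0.3 -0.3] w 0.006 yaw [-0.112  0.994  0.001]
```

View pics/scene4.png

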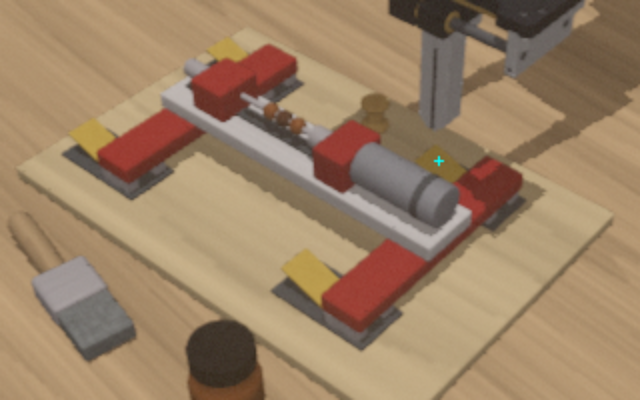

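Emit:
{"api": "apply_moves", "payload": {"commands": [0,0,0,20,0,0,0,0,0,0,10,0,0,0,0,0,0,0,0,0,0,0,0,0,0,0,0,0]}}

```text
clock: 7.85
eef_pos: [0.4908, 0.0107, 0.0568]
tool_rot: [[0.001, -0.113, 0.994], [0.0, 0.994, 0.113], [-1.0, -0.0, 0.001]]
ft_force: [-0.1, -0.1, -0.5]
gripper_width: 0.003
```

Emit:
{"api": "apply_moves", "payload": {"commands": [0,0,0,2,0,0,0,0,0,0,2,0,0,0,0,0,0,2,0,0,0,0,0,0,0,0,0,0]}}

```text
clock: 8.35
eef_pos: [0.4907, 0.0103, 0.0506]
tool_rot: [[0.0, -0.113, 0.994], [-0.0, 0.994, 0.113], [-1.0, -0.0, 0.0]]
ft_force: [0.1, -1.0, 1.6]
gripper_width: 0.002
```

Emit:
{"api": "apply_moves", "payload": {"commands": [0,0,0,2,0,0,0,0,0,0,2,0,0,0,0,0,0,0,0,0,0]}}

```text
clock: 8.72
eef_pos: [0.4909, 0.0102, 0.0466]
tool_rot: [[0.001, -0.113, 0.994], [-0.0, 0.994, 0.113], [-1.0, -0.0, 0.001]]
ft_force: [0.2, -2.7, 2.8]
gripper_width: -0.001
```

Emit:
{"api": "apply_moves", "payload": {"commands": [0,0,0,2,0,0,0,0,0,0,0,0,0,0]}}

```text
clock: 8.98
eef_pos: [0.4909, 0.0104, 0.0445]
tool_rot: [[0.001, -0.113, 0.994], [-0.0, 0.994, 0.113], [-1.0, -0.0, 0.001]]
ft_force: [0.2, -2.2, 4.1]
gripper_width: 0.007
```

Emit:
{"api": "apply_moves", "payload": {"commands": [0,0,0,2,0,0,0,0,0,0,1,0,0,0,0,0,0,0,0,0,0]}}

```text
clock: 9.35
eef_pos: [0.4908, 0.0106, 0.0414]
tool_rot: [[0.001, -0.113, 0.994], [0.0, 0.994, 0.113], [-1.0, 0.0, 0.001]]
ft_force: [0.9, -2.2, 3.2]
gripper_width: 0.002
```

Emit:
{"api": "apply_moves", "payload": {"commands": [0,0,0,1,0,0,0,0,0,0,0,0,0,0]}}

```text
clock: 9.6
eef_pos: [0.4907, 0.0106, 0.0404]
tool_rot: [[0.001, -0.113, 0.994], [0.0, 0.994, 0.113], [-1.0, 0.0, 0.001]]
ft_force: [2.0, -3.8, 3.7]
gripper_width: 0.003
```

Emit:
{"api": "apply_moves", "payload": {"commands": [0,0,0,1,0,0,0,0,0,0,0,0,0,0]}}

```text
clock: 9.85
eef_pos: [0.4908, 0.0105, 0.0396]
tool_rot: [[0.001, -0.113, 0.994], [0.0, 0.994, 0.113], [-1.0, -0.0, 0.001]]
ft_force: [0.9, -2.4, 6.2]
gripper_width: -0.0
```

Emit:
{"api": "apply_moves", "payload": {"commands": [0,0,0,1,0,0,0,0,0,0,0,0,0,0]}}

```text
clock: 10.1
eef_pos: [0.4908, 0.0105, 0.0394]
tool_rot: [[0.001, -0.113, 0.994], [-0.0, 0.994, 0.113], [-1.0, -0.0, 0.001]]
ft_force: [-0.7, -2.9, 12.5]
gripper_width: 0.008
```

Emit:
{"api": "apply_moves", "payload": {"commands": [0,0,0,0.7,0,0,0,0,0,0,0,0,0,0]}}

```text
clock: 10.35
eef_pos: [0.4908, 0.0106, 0.0393]
tool_rot: [[0.001, -0.113, 0.994], [-0.0, 0.994, 0.113], [-1.0, -0.0, 0.001]]
ft_force: [-2.1, -3.0, 17.7]
gripper_width: 0.005
```

Stopped hard at tip height 17.3 mm with 17.7 N, so the tab is flat. Letting go straight up, then looking.

Emit:
{"api": "apply_moves", "payload": {"commands": [0,0,0,-3,0,0,0,0,0,0,-7,0,0,0,0,0,0,-30,0,0,0,0,0,0,-50,0,0,0,0,0,0,-50,0,0,0,0,0,0,0,50,-30,0,0,0,0,0,50,-30,0,0,0,0,0,50,-30,0,0,0,0,0,50,-30,0,0,0,0,0,0,0,0,0,0,0,0,0,0,0]}}

```text
clock: 11.72
eef_pos: [0.3485, 0.1957, 0.1776]
tool_rot: [[-0.0, -0.114, 0.993], [-0.0, 0.993, 0.114], [-1.0, -0.0, -0.0]]
ft_force: [0.3, -0.0, 0.5]
gripper_width: 0.003
```

```bash
python3 st.py
python3 - <<'E'
from h import *
for c in("scene","top"):
    f=get_image(c)["frame"][:,:,::-1]
    f=f[130:330,130:450] if c=="scene" else f[130:370,200:530]
    cv2.imwrite(f"pics/{c}5.png",cv2.resize(f,None,fx=2,fy=2))
E
```

```text
t 11.72 p [0.3485 0.1957 0.1776] board mm [-195.2  265.1] tip z 155.6 F [ 0.3 -0.   0.5] w 0.003 yaw [-0.114  0.993 -0.   ]
```

View pics/scene5.png

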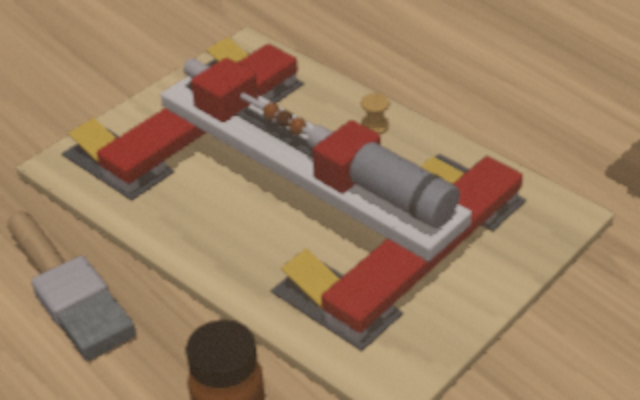

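View pics/top5.png

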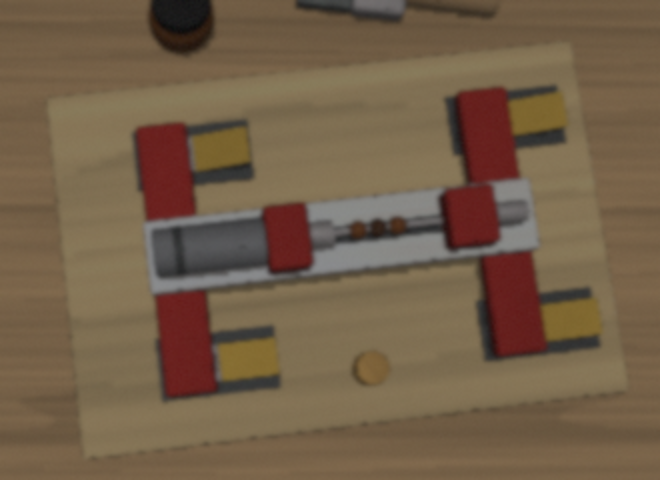

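In the scene view the front-left tab, about (445,165), lies flat on its shim. The other three still slope up, and the lathe, spool, jar and brush are where they were.

```bash
python3 -c "
from station import *
print(hand_in())"
```

```text
the job is handed in; nothing more can be done
None
```

I found the loose foot end, pressed its shim tab flat, let go and handed the job in at about 12 s of the 64 s allowed.

- **Loose foot:** the front left foot end was the first one I tried. It gave 4.3 mm under 13 N, well over the 1 mm the firm ends can give, so I did not press the other three.
- **Tab:** I pressed the front left tab down until it stopped hard. The fingertip was then 17.3 mm above the table (flat is 17.5 mm) with 17.7 N on it. I lifted straight off and moved the arm clear.
- **Last checks:** the final pictures show that tab flat and the other three still up. The lathe, spool, jar and brush look unmoved, and the force reading was back to about zero.
- **Not checked:** I did not press the foot again after flattening the tab, so I have not confirmed that it no longer rocks. The tab angles were judged only from the pictures and the fingertip height. No check failed. My position fit was 2 to 3 mm off in places, but both presses landed where intended.

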